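# Park the roller of the block-printing press

## Robot

A 6-joint arm with a two-finger parallel gripper is mounted at the origin on the work surface. World frame = base frame: x ahead of the robot, y to its left, z up, the work surface at z = 0. Lengths are in mm, angles in rad, forces in N, time in s.
With the tool pointing down it reaches from about 325 to 775 mm from the base axis. Payload 9.3 kg.
Tool frame: the origin (TCP) lies on the front face of the gripper's body, between the roots of the fingers; the fingertips stand 73 mm ahead of it and the grasp point (between the pads) lies 54 mm ahead of it (r.finger_overhang is the distance from the TCP to the fingertips, in mm); z points along the fingers, y is the line along which they close (so a half turn about z gives the same grasp; the last joint's range is limited). The gripper opens to 85 mm and grips with 20 to 120 N. Pads are 22 mm wide; open, the fingers measure 114 mm over their backs; the gripper's body (76 mm by 85 mm) begins 54 mm behind the grasp point. The pads swing forward as they close: fully open they stand 13 mm farther back than shut.
Start: joints at [1.015, 0.259, 0.021, 1.334, 0, 1.418], TCP at [215.599, 505.978, 303.879] pointing down, gripper open.
Joint ranges: [-3.04, 3.04], [-0.91, 1.82], [-1.04, 1.36], [-1.92, 1.95], [-1.52, 1.45], [-3.14, 3.14]. Speed limits (rad/s): [2.22, 2.22, 2.79, 3.14, 3.14, 3.14].

## Interface

Orientations are given as a unit quaternion [x, y, z, w].
In Python, from workcell import r gives the robot as it stands. Calls block until the motion is done:
- r.reach(position, orientation): joint-space move of the TCP to a pose.
- r.servo_line(position, feed=150, rot=None): straight line of the TCP; rot=None keeps the orientation; feed is the mean speed in mm/s.
- r.goto_joints(angles): joint-space move.
- r.gripper_to(opening): opening from 0.0 (shut) to 1.0 (fully open); the grip force is fixed at half the most; returns when the fingers have stopped.
- r.wait(seconds).
- r.ik(position, orientation): joint angles nearest the present ones, or None.
- r.state(): the state.
- r.capture(name): name is "scene" or "side" or "wrist"; returns (picture, depth): 384x512x3 uint8, red, green, blue; 384x512 float32, mm along the optical axis (not along the pixel's ray), 0 where there is no reading.
- r.camera_params(name): a dict with "K" (3x3 intrinsics, pixels), "k1" (the pictures are not rectified: a ray, as slopes to the right and down, at radius r is drawn at 1 + k1 r^2 times it, then the intrinsics apply), "extrinsics" (4x4, takes a point from camera to world coordinates). Camera axes: x right, y down, z forward; pixel columns grow to the right and rows downward; lengths in mm; the calibration is good to about 2 mm. A picture is of the moment at which its call begins: read the wrist's pose just before it. camera_params takes no time and is no camera call; for the wrist camera it gives the pose at the moment of the call.
A pose or a line that the arm cannot do raises r.IKError and nothing moves.
- r.job_done(): hands the job in; it is judged then, once.
The state is a dict: "time": time; "joint_pos": joint angles; "qd": joint speeds; "tau": joint torques, N m; "tcp_pos": TCP position; "orientation": TCP orientation; "ft_force": force on the tool from outside, world axes, zero at the start; "wrist_torque": the same for the moment, N m; "opening": opening from 0.0 (shut) to 1.0 (fully open); "finger_force": force on a finger pad.
Only numpy, scipy, OpenCV 4.12 (cv2) and the standard library are available. Lean on these libraries where they do the work, as an engineer would, in place of code of your own. Each camera call takes 0.05 s, during which the arm holds its last target. There are 200 camera calls.

## Task

The print on the tabletop block-printing press is finished, so park the press roller: push it with your fingers along its rails and up the shallow ramp, over the crest and fully home against the two end stops. Push it, never lift it, and stay behind it on the ramp so that it neither rolls back nor runs away from you. Leave it resting in its saddle against the stops, and do not disturb the paint, ink and tools standing around the press.

Things in the scene. Friction and masses are not known exactly. Their poses are not given: they have to be found in the camera images.
- roller: The press roller: red cylinder with a hard, smooth, slippery nylon sleeve, diameter 60 mm, sleeve 206 mm long, steel axle stubs (18 mm) out to 118 mm either side. About 0.7 kg (varies). Loose; lies across the two rails of the press and rolls freely. Origin: middle of its axis. Its y axis is the roller's axis; x and z turn as it rolls.
- press: Fixed printing press, petrol-blue frame 405 x 250 mm with steel rails. Origin on the table, z up, x = the way the roller is pushed (to ramp and end stops), y along the roller. The mm values in these entries are in this frame. Rails at y = -95 and 95, 22 wide, carry the roller; they are level, top z = 50, from x = -165 to -20. Roller axis there: z = 80.
- press_ramp (a point): Foot of the ramp, midway between the rails at rail-top height (x = -20, y = 0, z = 50). Its x axis points up the slope, its z is square to it. From here both rails rise at 9 degrees to the crest. Guide cheeks outside the rails (inner faces y = -110 and 110) stand 12 above the rail tops. The roller's axis runs 30 above the ramp.
- press_crest (a point): Top of the ramp, midway between the rails at rail-top height (x = 95.0, y = 0, z = 68.2); axes as the press. The roller's axis passes over it at z = 98.2. Behind it the rails fall at 18 degrees for 12 mm (the saddle), so a roller pushed past the crest drops about 3 mm and stays against the end stops.
- press_home (a point): Where the middle of the roller's axis lies when the roller is fully home (x = 110.3, y = 0, z = 94.8); axes as the press. The roller then touches the rubber faces (x = 140.3) of two end stops, one on each rail, y = 83 to 107 either side, up to z = 110.8. A 12 mm tie bar joins their posts at x = 153.3, z = 88.8.
- press_bed (a point): Middle of the bed with the finished print, between the rails (x = -90, y = 0, z = 46); axes as the press. From x = -165 to 140 nothing but the roller stands higher than z = 47 between the rails (y = -84 to 84), so a finger can follow the roller all the way. Front stops stand on the rails only, at x = -155, up to z = 84.
- bottle_green: Bystander: green paint bottle, 56 mm diameter, 165 mm tall, standing on the table to the left of the press; origin under its middle.
- bottle_yellow: Bystander: yellow paint bottle, 56 mm diameter, 165 mm tall, standing to the right of the press; origin under its middle.
- jar_purple: Bystander: purple paint jar, 66 mm diameter, 75 mm tall, standing to the right of the press; origin under its middle.
- ink_tin: Bystander: small steel ink tin with a magenta band, 54 mm diameter, 34 mm tall, standing on the press's rear deck behind the end stops; origin under its middle.
- lino_block: Bystander: grey-green lino block, 105 x 74 x 18 mm, lying on the table to the right of the press; origin under its middle.
- brayer: Bystander: hand ink roller with a wooden handle, 180 mm long, 102 mm wide, 34 mm high, lying to the left of the press; origin on the table under its black rubber roll, handle towards its -x.
- ink_knife: Bystander: ink knife (spatula), 190 mm long, lying on the table to the left of the press; origin under its middle.
Mind the look-alikes: they are no part of the job. Of the things shaped like the roller, the red one is meant.

How it is judged (in metres and radians):
On the way:
1. the roller is on the ramp, resting on its rails (x of roller in the frame of press between 0.02 and 0.088 m and z of roller in the frame of press_ramp below 0.036 m), for 0.1 s.
At the end, for the whole second after the job is handed in: The roller rests in its saddle against both end stops: its axis within 4 mm of the home position (along the press and in height) and square to the press within 0.04 rad, at rest (under 0.02 m/s), and no bystander is more than 20 mm from where it stood (x of roller in the frame of press between 0.1063 and 0.1143 m and z of roller in the frame of press between 0.0908 and 0.0988 m and angle between the y axis of roller and the y axis of press, either way round below 0.04 rad and linear speed of roller below 0.02 m/s and distance of each of bottle_green, bottle_yellow, jar_purple, ink_tin, lino_block, brayer, ink_knife from where it was at the start of the episode below 0.02 m); the robot touches nothing.
It fails at once if the roller is lifted off its rails (more than 12 mm) ((x of roller in the frame of press below -0.02 m and z of roller in the frame of press above 0.092 m) or (x of roller in the frame of press above -0.02 m and z of roller in the frame of press_ramp above 0.042 m)).
It fails at once if the roller rolls back or runs away loose on the ramp (on the slope, untouched by the robot, faster than 0.18 m/s) (x of roller in the frame of press between 0 and 0.09 m and linear speed of roller above 0.18 m/s and not (contact force between any of the fingers, the arm and roller above 0.05 N)).
It fails at once if a bystander is shifted (more than 20 mm) (distance of any of bottle_green, bottle_yellow, jar_purple, ink_tin, lino_block, brayer, ink_knife from where it was at the start of the episode above 0.02 m).
It fails at once if a standing bottle, jar or tin is tipped (more than 0.3 rad) (angle between any of bottle_green, bottle_yellow, jar_purple, ink_tin's own z axis and vertical above 0.3 rad).
It also fails if it takes over 38 s, if anything falls off the work surface, if the arm or the gripper's body presses on something with over 40 N, if the wrist force passes 120 N, or if a joint passes its speed limit or range.

## Working session

There is one attempt and no reset: what is moved stays moved. The work goes in short steps, each a Python script; the robot and the scene stay as the last script left them, time stands still between calls to the robot, and variables do not carry over. Pictures are saved under pics/ and viewed, at most 10 in all, crops included, and the job is handed in when it is done.

```bash
mkdir -p pics; ls
python3 - <<'E'
from workcell import r
import cv2,numpy as np,pickle
out={}
for n in("scene","side"):
    p,d=r.capture(n);out[n]=(p,d,r.camera_params(n));cv2.imwrite(f"pics/{n}0.png",p[:,:,::-1])
    print(n,np.round(out[n][2]["extrinsics"],3).tolist(),out[n][2]["K"],out[n][2]["k1"])
pickle.dump(out,open("c0.pkl","wb"))
print(r.state()["time"],r.state()["ft_force"],r.state()["orientation"])
E
```

```text
pics
scene [[0.866, 0.335, -0.371, 904.802], [0.5, -0.573, 0.649, -575.101], [0.005, -0.748, -0.664, 745.386], [0.0, 0.0, 0.0, 1.0]] [[396.86985284   0.         254.88521619]
 [  0.         396.86985284 189.42725811]
 [  0.           0.           1.        ]] 0.009362534814897515
side [[0.967, -0.173, 0.188, 382.435], [-0.255, -0.655, 0.711, -501.227], [0.0, -0.736, -0.677, 622.933], [0.0, 0.0, 0.0, 1.0]] [[371.17219829   0.         254.37438844]
 [  0.         371.17219829 184.70810133]
 [  0.           0.           1.        ]] -0.10222246119683297
0.1 [0.44954175 0.00632448 0.23310357] [ 2.00043859e-01  9.79786765e-01 -5.51006528e-04 -2.13247348e-04]
```

View pics/scene0.png

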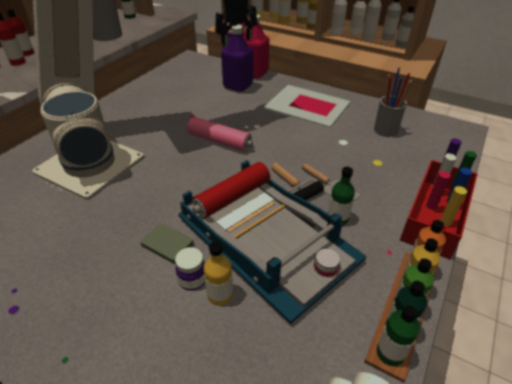

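View pics/side0.png

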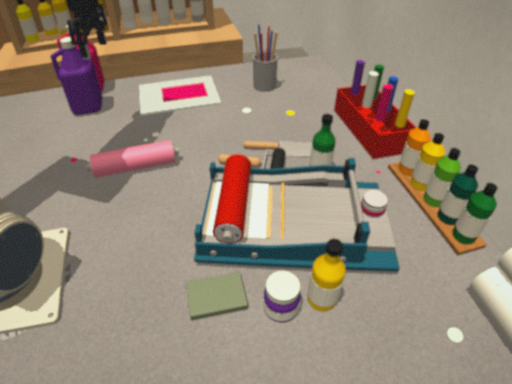

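The red roller lies across the press rails: scene (200,207)–(265,170), side (236,160)–(230,232). The look-alike is the pink roller loose on the table at scene (218,132), side (133,158). The red one on the rails is meant. Next I'll build a rectified top view to fit the press and confirm the roller.

```bash
cat > h.py <<'E'
import numpy as np,cv2
def cloud(p,d,c):
    K=c["K"];k=np.array([c["k1"],0,0,0,0],float)
    v,u=np.mgrid[:384,:512]
    s=cv2.undistortPoints(np.stack([u,v],-1).reshape(-1,1,2).astype(float),np.array(K),k).reshape(-1,2)
    z=d.reshape(-1);P=np.c_[s*z[:,None],z]
    E=c["extrinsics"];W=P@E[:3,:3].T+E[:3,3]
    m=z>0
    return W[m],p.reshape(-1,3)[m]
def red(C,):
    h=cv2.cvtColor(C[:,None].astype(np.uint8),cv2.COLOR_RGB2HSV)[:,0].astype(int)
    return ((h[:,0]<5)|(h[:,0]>174))&(h[:,1]>200)&(h[:,2]>90),h
E
python3 - <<'E'
import pickle,numpy as np,cv2
from h import *
o=pickle.load(open("c0.pkl","rb"))
ims=[]
for n in o:
    W,C=cloud(*o[n]);m,h=red(C)
    box=(W[:,0]>300)&(W[:,0]<850)&(W[:,1]>-250)&(W[:,1]<250)&(W[:,2]<200)
    R=W[m&box&(W[:,2]>60)]; print(n,len(R),R.mean(0),R.min(0),R.max(0), 'table z',np.median(W[box][:,2]))
    B=(h[:,0]>90)&(h[:,0]<108)&(h[:,1]>130)&box
    Q=W[B]; print(len(Q),Q.min(0),Q.max(0),np.histogram(Q[:,2],bins=range(0,121,10)))
    lo=Q[(Q[:,2]<90)][:,:2]; print(cv2.minAreaRect(lo.astype(np.float32)))
    # top map
    im=np.zeros((500,600,3),np.uint8); idx=np.argsort(W[:,2])
    X=((W[:,1]+250)).astype(int);Y=((W[:,0]-300)).astype(int)
    for i in idx[box[idx]]:
        cv2.circle(im,(Y[i],499-X[i]),1,C[i].tolist(),-1)
    ims.append(im[50:450,:])
cv2.imwrite("pics/top0.png",cv2.resize(np.vstack(ims),(600,600) if 0 else (560,600))[:,:,::-1])
E
```

```text
scene 942 [489.44033713  41.16305057 105.96859821] [442.43871401 -53.45182393  95.54819404] [534.68018192 144.6888618  113.37588422] table z 23.67609789861831
3116 [ 384.87675376 -183.86614872   14.38687414] [834.1779996  166.56684806 167.06613116] (array([   0,    2, 1432,  196,  213,  310,  360,  289,  113,   47,   77,
         75]), array([  0,  10,  20,  30,  40,  50,  60,  70,  80,  90, 100, 110, 120]))
((618.2274780273438, 25.770736694335938), (298.6663513183594, 398.3457946777344), 71.67205047607422)
side 1668 [481.51572864  36.33164753 106.05242395] [428.36018506 -57.18122509  90.66720691] [535.75277526 146.12147973 112.24987818] table z 18.027961317741358
3716 [ 382.53661483 -182.64881587   18.0230736 ] [830.05722066 167.97887786 164.30632911] (array([   0,   12, 1503,  325,  352,  530,  496,  290,   88,   15,   42,
         60]), array([  0,  10,  20,  30,  40,  50,  60,  70,  80,  90, 100, 110, 120]))
((604.7445068359375, -0.547027587890625), (245.47415161132812, 398.6748046875), 72.34817504882812)
```

View pics/top0.png

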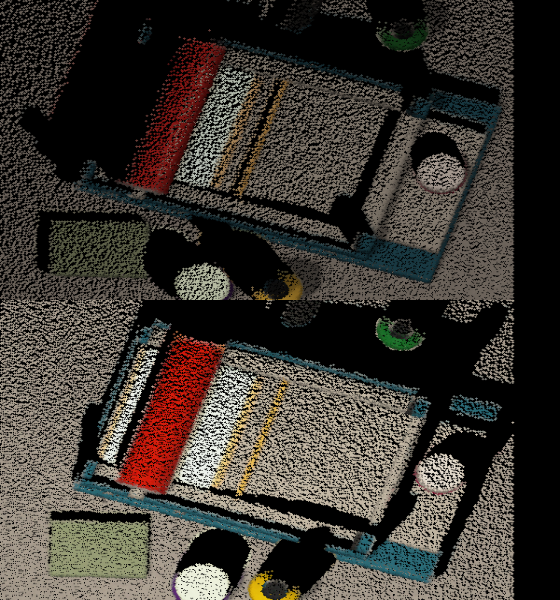

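Run:
```python
import pickle,numpy as np,cv2
from h import *
from scipy.optimize import least_squares
o=pickle.load(open("c0.pkl","rb"))
A=[];S=[]
for n in o:
    W,C=cloud(*o[n]);m,h=red(C)
    box=(W[:,0]>400)&(W[:,0]<560)&(W[:,1]>-80)&(W[:,1]<180)&(W[:,2]>70)&(W[:,2]<125)
    R=W[m&box]
    def f(q): # point at y=40: x,z ; direction (dx,1,0)
        dv=np.array([q[2],1,0]);dv/=np.linalg.norm(dv)
        v=R-[q[0],40,q[1]]
        return np.linalg.norm(np.cross(v,dv),axis=1)-30
    s=least_squares(f,[490,80,.3],loss="soft_l1",f_scale=1.5);dv=np.array([s.x[2],1,0]);dv/=np.linalg.norm(dv)
    t=(R-[s.x[0],40,s.x[1]])@dv
    c=np.array([s.x[0],40,s.x[1]])+dv*np.percentile(t,[1,99]).mean()
    print(n,s.x,"yaw",-np.degrees(np.arctan(s.x[2])),np.percentile(t,[1,99]),c,np.abs(s.fun).mean())
    # blue in press-rotated frame around roller centre
    a=-np.arctan(s.x[2]);ex=np.array([np.cos(a),np.sin(a)]);ey=np.array([-ex[1],ex[0]])
    B=(h[:,0]>90)&(h[:,0]<108)&(h[:,1]>130)&(W[:,2]<130)
    v=W[:,:2]-c[:2];L=np.c_[v@ex,v@ey,W[:,2]]
    B&=(abs(L[:,1])<135)&(L[:,0]>-90)&(L[:,0]<330)
    Q=L[B];print(" blue",np.percentile(Q,[.5,99.5],axis=0).round(1).tolist())
    T=Q[Q[:,2]>88];print(" tall",np.percentile(T,[1,50,99],axis=0).round(1).tolist(),len(T))
    for sgn in(1,-1):
        q=T[(T[:,1]*sgn>0)&(T[:,0]>60)];print("  post",sgn,len(q),q.mean(0).round(1) if len(q) else"",q.min(0).round(1),q.max(0).round(1))
    M=(abs(L[:,1])<75)&(L[:,0]>150)&(L[:,0]<300)&(W[:,2]>65)&(W[:,2]<115)
    q=L[M];print(" bar",len(q),q[:,0].mean(),q[:,2].max(), np.polyfit(q[:,1],q[:,0],1))
    F=(L[:,0]<-20)&(L[:,0]>-90)&(abs(L[:,1])<80)&(W[:,2]>56);q=L[F];print(" front tall",len(q),q.max(0) if len(q) else"")
```

```text
scene [4.78210535e+02 7.97816925e+01 3.27308736e-01] yaw -18.123723762082484 [-88.93935531 106.38890583] [480.92455013  48.29191309  79.78169253] 1.0856551942610422
 blue [[-56.3, -127.4, 22.7], [328.9, 115.4, 111.9]]
 tall [[249.0, -110.2, 89.0], [259.1, -92.9, 108.3], [262.6, 100.1, 113.1]] 205
  post 1 82 [257.5  88.6 105.9] [246.3  78.4  88.5] [262.9 100.8 113.3]
  post -1 123 [ 257.6 -101.3  104.4] [ 249.  -110.7   88.9] [262.4 -87.9 114. ]
 bar 491 267.52849319304545 97.39209454546744 [9.27925891e-02 2.67256250e+02]
 front tall 5 [-20.12334923  62.47640812 102.36269769]
side [4.79285265e+02 8.03095775e+01 3.32419266e-01] yaw -18.3878009038274 [-91.91747244 104.35924046] [481.24762388  45.90326556  80.30957747] 0.5940918652081183
 blue [[-60.5, -125.4, 20.2], [328.2, 114.8, 111.7]]
 tall [[247.2, -107.3, 88.6], [252.3, -96.0, 110.0], [257.7, 102.9, 113.0]] 123
  post 1 35 [252.2  89.8 109.4] [247.1  82.8 101.7] [257.3 104.3 113.3]
  post -1 88 [ 252.5 -100.6  105.8] [ 247.2 -107.5   88.4] [257.9 -86.  113. ]
 bar 489 266.7258246982598 97.2753364677443 [1.23730841e-01 2.66089255e+02]
 front tall 162 [-20.03460605  78.62162659 103.95928048]
```

The top view shows the red cylinder on the press (side half: (205,340)–(135,490)), yaw about -18.2°. The roller is at press x ≈ -101 mm, judged by the end posts. I'll come down behind it with the fingers open, one on each side of its middle, and check.

```bash
cat >> h.py <<'E'
a=np.radians(-18.25);ex=np.array([np.cos(a),np.sin(a),0]);ey=np.array([-ex[1],ex[0],0])
C0=np.array([481.1,47.,0])-4*ey+101*ex   # press origin estimate
th=np.pi/2+a/2;Q=[np.cos(th),np.sin(th),0,0]
def P(x,z,y=0):return (C0+x*ex+y*ey+[0,0,z]).tolist()
E
python3 - <<'E'
from workcell import r
import cv2,numpy as np
from h import *
print(r.finger_overhang, r.state()["opening"])
r.reach(P(-153,230),Q); r.servo_line(P(-153,125),feed=100)
s=r.state();print(s["time"],s["tcp_pos"],s["ft_force"],s["opening"])
p,_=r.capture("side");cv2.imwrite("pics/s1.png",cv2.resize(p[120:300,150:410,::-1],(780,540),interpolation=cv2.INTER_CUBIC))
p,_=r.capture("wrist");cv2.imwrite("pics/w1.png",p[:,:,::-1])
E
```

```text
72.6 0.997966015235295
3.1167 [430.76273486  59.50171698 125.4477873 ] [-0.00745725  0.4226175  -0.27416052] 1.0025489388154198
```

View pics/s1.png

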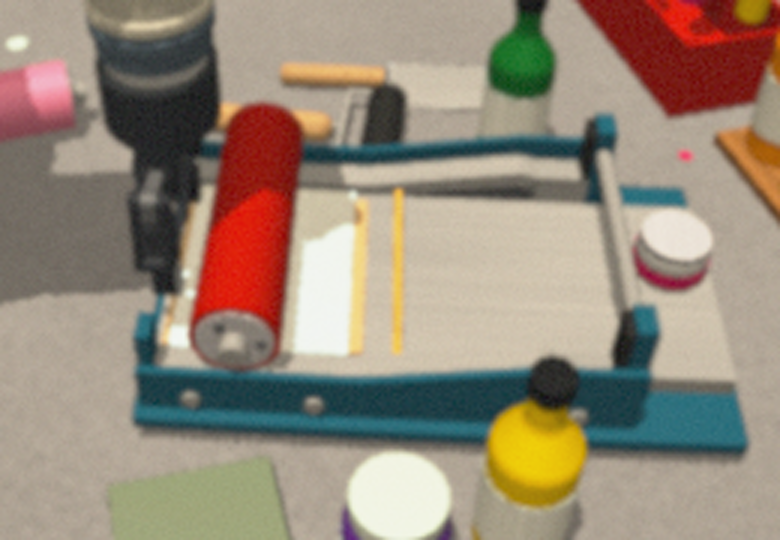

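View pics/w1.png

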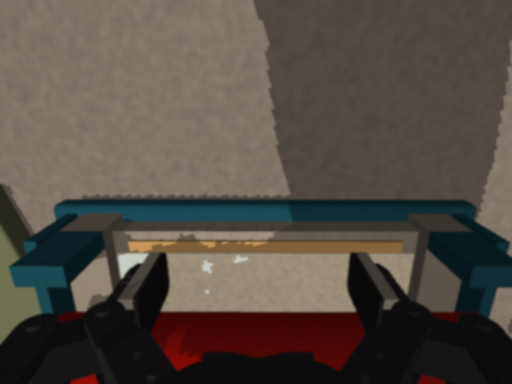

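Side crop: the open fingers hang behind the red roller (tip near (165,290), roller face at (235,335)). Wrist: both fingers sit between the rails and roughly centred. Next I push along the level, part way up the ramp, and check.

Run:
```python
from workcell import r
import cv2,numpy as np,pickle
from h import *
r.servo_line(P(30,140),feed=45)
s=r.state();print(s["time"],s["tcp_pos"],s["ft_force"],s["wrist_torque"])
o={}
for n in("side","scene"):
    p,d=r.capture(n);o[n]=(p,d,r.camera_params(n))
    W,C=cloud(*o[n]);m,h=red(C);v=W-C0;L=np.c_[v@ex,v@ey,W[:,2]]
    k=m&(L[:,0]>0)&(L[:,0]<140)&(abs(L[:,1])<115)&(L[:,2]>75)&(L[:,2]<140);R=L[k]
    from scipy.optimize import least_squares
    f=lambda q:np.linalg.norm(np.cross(R-[q[0],0,q[1]],np.array([q[2],1,0])/np.hypot(1,q[2])),axis=1)-30
    print(n,least_squares(f,[R[:,0].mean(),90,0],loss="soft_l1",f_scale=1.5).x,len(R))
p=o["side"][0];cv2.imwrite("pics/s2.png",cv2.resize(p[120:300,150:410,::-1],(780,540),interpolation=cv2.INTER_CUBIC))
```

```text
7.45 [604.21006206   2.17475735 140.04445371] [-3.40967798  1.31724776  2.14514535] [ 0.18361969  0.71997449 -0.09284633]
side [7.18277125e+01 9.50336895e+01 5.51548430e-03] 1275
scene [ 7.03113732e+01  9.46111406e+01 -7.42181228e-04] 746
```

View pics/s2.png

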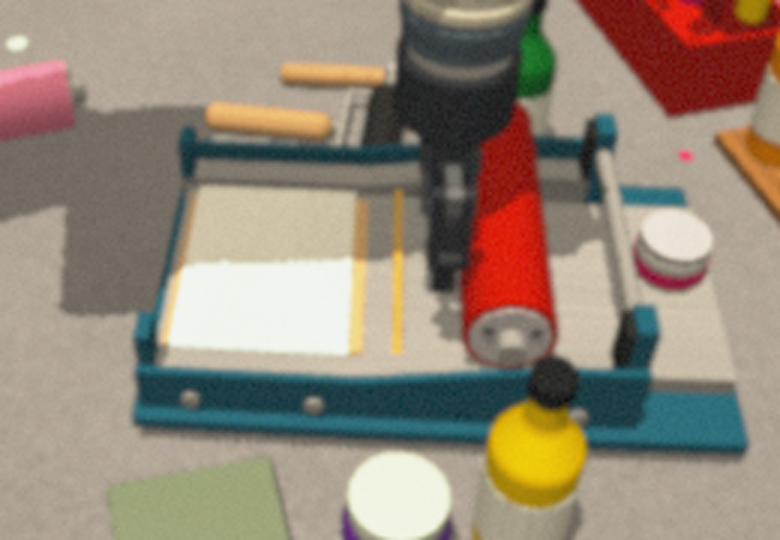

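The roller is on the ramp, square, against the fingers (crop: (510,235)). Its measured pose is x≈71, z≈94.8 mm, which matches the ramp geometry. Next I take it over the crest slowly, then press gently in small steps to the stops.

```bash
cat >> h.py <<'E'
def roller(r,n):
    from scipy.optimize import least_squares
    p,d=r.capture(n);W,C=cloud(p,d,r.camera_params(n));m,h=red(C);v=W-C0;L=np.c_[v@ex,v@ey,W[:,2]]
    k=m&(L[:,0]>0)&(L[:,0]<150)&(abs(L[:,1])<115)&(L[:,2]>75)&(L[:,2]<140);R=L[k]
    f=lambda q:np.linalg.norm(np.cross(R-[q[0],0,q[1]],np.array([q[2],1,0])/np.hypot(1,q[2])),axis=1)-30
    return p,least_squares(f,[R[:,0].mean(),90,0],loss="soft_l1",f_scale=1.5).x.round(4)
E
python3 - <<'E'
from workcell import r
import cv2,numpy as np
from h import *
r.servo_line(P(62,143),feed=25); r.wait(.3)
print(r.state()["time"],r.state()["ft_force"]@ex)
for n in("side","scene"):print(n,roller(r,n)[1])
for x in np.arange(63.5,72.1,1.5):
    r.servo_line(P(x,143),feed=15);r.wait(.15)
    F=r.state()["ft_force"];print(x,F.round(1),round(float(F@ex),1))
    if F@ex<-8:break
p,q=roller(r,"scene");print(q);p,q=roller(r,"side");print(q,r.state()["time"])
cv2.imwrite("pics/s3.png",cv2.resize(p[120:300,150:410,::-1],(780,540),interpolation=cv2.INTER_CUBIC))
E
```

```text
9.2833 0.509274210531926
side [1.108171e+02 9.490200e+01 2.500000e-03]
scene [ 1.097363e+02  9.460570e+01 -3.000000e-04]
63.5 [-0.5  0.4  0.7] -0.6
65.0 [ 0.1 -0.1 -0.1] 0.1
66.5 [-0.2  0.1  0.7] -0.2
68.0 [ 0.8 -0.2  0. ] 0.9
69.5 [-1.3 -0.3 -0.1] -1.2
71.0 [-7.5  2.2  3. ] -7.8
[1.100397e+02 9.452720e+01 3.300000e-03]
[1.104611e+02 9.499340e+01 2.000000e-04] 11.8833
```

View pics/s3.png

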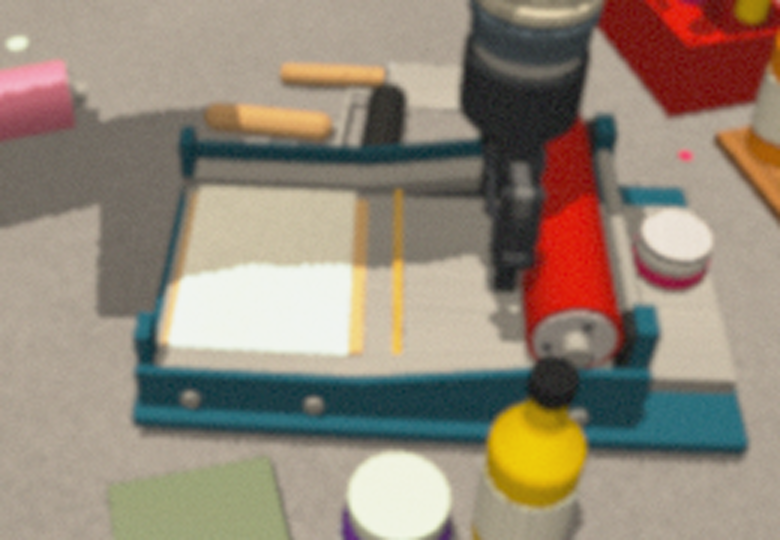

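The roller sits against both end stops (crop: (575,250)), measured x≈110.3 and z≈94.8 mm, and it pushed back with 8 N. I'll back off, raise the arm, check and hand in.

Run:
```python
from workcell import r
from h import *
r.servo_line(P(45,143),feed=40); r.servo_line(P(45,280),feed=100); r.wait(.5)
q1=roller(r,"side")[1];q2=roller(r,"scene")[1];print(q1,q2,r.state()["ft_force"],r.state()["time"])
if all(abs(q[0]-110.3)<3 and abs(q[1]-94.8)<3 for q in(q1,q2)): print(r.job_done())
```

```text
[1.109241e+02 9.496280e+01 3.000000e-03] [1.098226e+02 9.463570e+01 2.000000e-04] [0.01926573 0.22488298 0.55483984] 14.8
the job is handed in; nothing more can be done
None
```

The red roller is parked in its saddle against both end stops, at x≈110 mm and z≈95 mm in the press frame and square to the press; the job is handed in at about 15 s, and no bystander shifted visibly in the side view before the arm withdrew, though I did not measure them.

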